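Ratchet the sample pots down the swivel spout into their trays

TASK

Work the red-knobbed ratchet lever, one tooth per stroke, until the two purple-lidded pots and the yellow-lidded one have dropped off the end of the track, and before each one drops swing the green-knobbed spout over so that every pot lands in the tray of its own lid colour. Stop in time so that the white-lidded pot is still standing on the track, with the lever back at rest. Do not touch the pots, the pusher or its rack, and leave everything else on the bench where it stands.

Things in the scene. Friction and masses are not known exactly. Their poses are not given: they have to be found in the camera images.
- feeder: White pot feeder fixed to the bench; place and yaw vary. Frame: z up, y along the track in the feed direction, x across; origin on the bench below the track's open end. The track is a 33 mm channel along x = 0, floor at z = 200 mm, blue guides up to z = 212 mm. On its -x side: steel rack, brass pawls and, at y = -165 mm, the ratchet lever. Nothing of it but the lever and spout knob is over z = 235 mm.
- track_end (a point): Middle of the edge where the track floor ends, at floor height (feeder x 0, y 0, z 200 mm). A pot drops off into the spout when its centre is a few mm past this edge (the blue guides run on 35 mm past it, the floor does not).
- pusher: Orange plate behind the last pot, with a 215 mm steel rack beside the track (teeth 15 mm apart). Driven towards the feeder's +y by the lever's pawl; stays where left, a holding pawl stops it going back. Not to be touched. Origin: at bench level below the plate's front face, on the track's middle line. Gap to the last pot at the start: 1 to 16 mm.
- lever (a joint): Ratchet lever angle, rad: 0 = rest (sprung back to it), 0.2 = end stop. Upright bar hinged about the feeder's x axis at feeder (-88, -165, 95) mm; at rest it leans 0.1 rad to -y. Pushing its knob to +y (2 to 6 N) drives the rack: a full stroke is 42 mm at the knob and one 15 mm tooth (the first 7 to 22 mm). It must return nearly to rest to catch the next tooth.
- lever_knob (a point): Centre of the red ball knob, 26 mm in diameter, on the ratchet lever, 210 mm from its hinge, about 304 mm above the bench. The steel bar below it is 8 mm (feeder x) by 16 mm (y).
- spout (a joint): Angle of the swivelling spout about a vertical axis at feeder (0, 15) mm, rad: 0 = it points along the feeder's +y; +0.6 = end stop, over the tray on the -x side; -0.6 = end stop, over the tray on the +x side. Stays where it is left (about 2 N at its knob moves it). Starts anywhere, also between the trays.
- spout_knob (a point): Centre of the green ball knob, 24 mm in diameter, on a 10 mm stalk (bare for 60 mm below it) over the spout: 85 mm from the swivel axis, the way the spout points, 235 mm above the bench. The spout is a sloping aluminium trough 62 mm wide reaching about 110 mm from its axis; a pot slides through it in about half a second.
- tray_purple: Fixed open purple tray, 140 x 140 mm, walls 55 mm high and 4 mm thick; one of the two trays at the spout's two end positions (feeder x = -96 or +96 mm, y = 155 mm; which one is on which side varies). Origin: centre of its underside; axes along its sides.
- tray_yellow: Fixed open yellow tray, 140 x 140 mm, walls 55 mm high and 4 mm thick; one of the two trays at the spout's two end positions (feeder x = -96 or +96 mm, y = 155 mm; which one is on which side varies). Origin: centre of its underside; axes along its sides.
- pot_purple1: Closed sample pot, 30 mm in diameter, 26 mm high, about 30 g, with a purple lid. Stands on the track at the start. Origin: centre of its underside, z along its axis. The order of the three coloured pots in the row varies; neighbours are about 31 mm apart, the first about 20 mm before the track's end.
- pot_purple2: Closed sample pot, 30 mm in diameter, 26 mm high, about 30 g, with a purple lid. Stands on the track at the start. Origin: centre of its underside, z along its axis. The order of the three coloured pots in the row varies; neighbours are about 31 mm apart, the first about 20 mm before the track's end.
- pot_yellow: Closed sample pot, 30 mm in diameter, 26 mm high, about 30 g, with a yellow lid. Stands on the track at the start. Origin: centre of its underside, z along its axis. The order of the three coloured pots in the row varies; neighbours are about 31 mm apart, the first about 20 mm before the track's end.
- pot_white: Closed sample pot, 30 mm in diameter, 26 mm high, about 30 g, with a white lid. Stands on the track at the start. Origin: centre of its underside, z along its axis. It is the last in the row, next to the pusher, and must stay on the track.
- stand: Retort stand: steel base disc 80 mm in diameter, upright rod 12 mm thick, 320 mm high in all, red clamp at 250 mm. Stands on the -x side of the feeder, between the ratchet lever and the spout. Bystander: leave it standing where it is. Origin: centre of its underside.
- tube_rack: White rack 80 x 200 mm full of purple-capped tubes, 105 mm high. Bystander: leave it standing where it is. Origin: centre of its underside.
- reagent_bottle: Amber bottle, 56 mm in diameter, 150 mm high. Bystander: leave it standing where it is. Origin: centre of its underside.
- wash_bottle: White wash bottle with a green band, 60 mm in diameter, 175 mm high. Bystander: leave it standing where it is. Origin: centre of its underside.
- tip_box: Blue pipette-tip box with a clear lid, 122 x 87 x 63 mm. Bystander: leave it standing where it is. Origin: centre of its underside.
- beaker: White ceramic beaker, 66 mm in diameter, 80 mm high. Bystander: leave it standing where it is. Origin: centre of its underside.
- timer: White bench timer 50 x 70 x 24 mm. Bystander: leave it standing where it is. Origin: centre of its underside.
There are look-alikes about, which are no part of the job. What is shaped like the pot_purple2 but pink or turquoise is not meant.

How it is judged:
By the outcome, as a careful person would: the job done as asked, in the order asked, and still so for the second after the job is handed in, with the robot touching nothing.
It also fails if it takes over 72 s, if anything falls off the work surface, if the arm or the gripper's body presses on something with over 40 N, if the wrist force passes 120 N, or if a joint passes its speed limit or range.

ROBOT

A 6-joint arm with a two-finger parallel gripper is mounted at the origin on the work surface. World frame = base frame: x ahead of the robot, y to its left, z up, the work surface at z = 0. Lengths are in mm, angles in rad, forces in N, time in s.
With the tool pointing down it reaches from about 400 to 825 mm from the base axis. Payload 7 kg.
Tool frame: the origin (TCP) lies where the fingers leave the gripper's body, on its centre line; the fingertips stand 66 mm ahead of it and the grasp point (between the pads) lies 47 mm ahead of it; z points along the fingers, y is the direction in which the jaws open and shut (so a half turn about z gives the same grasp; the last joint's range is limited). The gripper opens to 88 mm and grips with 3 to 60 N. Pads are 19 mm wide; open, the fingers measure 130 mm over their backs; the gripper's body (78 mm by 193 mm) begins 47 mm behind the grasp point.
Start: joints at [-0.86, 0.359, 0.012, 0, -1.224, -0.288], TCP at [276.935, -615.551, 292.161] pointing down, gripper open.
Joint ranges: [-3.07, 3.07], [-1.43, 2.12], [-1.02, 1.25], [-3.03, 1.67], [-3.05, -0], [-3.03, 3.03]. Speed limits (rad/s): [2.39, 2.39, 3.01, 3.14, 3.14, 3.14].

INTERFACE

Orientations are given as a 3x3 rotation matrix whose columns are the frame's x, y, z axes.
In Python, from plant import bot gives the robot as it stands.
- The arm moves only by the tool move_arm, never from a script. Its argument "moves" is one flat list of numbers, 6 for each row, row after row: the shift along the tool's x, y, z scaled (see below), then the turn, a rotation vector about the tool's x, y, z scaled (see below). A call has 1 to 20 rows; each row is the pose to reach, as a shift and turn from the pose commanded when the call began, along the tool's axes at that moment; what a row does not reach only later rows make up. The controller multiplies each number of a shift by 10 cm and each number of a turn by 90 degrees. A row lasts 1/10 s, in which the tool goes at most 50 mm and 8.59 degrees, less where a joint would pass 70% of its speed; a pose out of reach is approached as far as the arm can. A call with a number of a shift or a turn outside -1 to 1 is refused whole. A call with a gripper value outside its range is refused whole. "grip" is the opening, from -1 (shut) to 1 (fully open), set as the call begins (left out, the last holds). The fingers move at their own pace and stop on an object; "grip_force" is the grip in N (left out, the last holds). Time passes only in rows, so rows that repeat a pose let the fingers close. It gives the time, the measured TCP pose, the force and the opening at its end, in the units of the state.
- bot.sense(): the state, without advancing time (a new reading comes with each control period).
- bot.capture(name): name is "scene" or "top" or "wrist"; returns the picture (480x640x3 uint8, red, green, blue); there is no depth.
- bot.calibration(name): a dict with "camera_matrix" (3x3 intrinsics, pixels), "R" (3x3) and "t" (3): a world point X has camera coordinates R X + t; the wrist camera has in their place "tool_from_camera" (4x4, takes a point from camera to tool coordinates, whose origin is the TCP and whose axes are the flange's). Camera axes: x right, y down, z forward; pixel columns grow to the right and rows downward; lengths in mm; the calibration is good to about 2 mm. A picture is of the moment at which its call begins: read the wrist's pose just before it. calibration takes no time and is no camera call.
- bot.close_job(): hands the job in, once; it reports no verdict.
The state is a dict: "t": time; "q": joint angles; "qd": joint speeds; "joint_torque": joint torques, N m; "ee_pos": TCP position; "eef_rot": TCP orientation; "wrist_force": force on the tool from outside, world axes, zero at the start; "torque": the same for the moment, N m; "width": finger opening in mm.
Only numpy, scipy, OpenCV 4.12 (cv2) and the standard library are available. Lean on these libraries where they do the work, as an engineer would, in place of code of your own. Each camera call takes 0.05 s, during which the arm holds its last target. There are 200 camera calls.

## Working session

There is one attempt and no reset: what is moved stays moved. The work goes in short steps, Python scripts to look and compute and a tool call to move; the robot and the scene stay as the last step left them, time stands still between calls to the robot, and variables do not carry over. Pictures are saved under pics/ and viewed, about 8 in all and at most 12, crops included, and the job is handed in when it is done.

Besides the shell and the picture viewer there is one more tool, called after "Request:" as a command line: name --argument value ..., lists and objects as JSON in quotes. move_arm: Moves the arm, as the interface text tells. Its arguments: {"type":"object","properties":{"moves":{"type":"array","items":{"type":"number"}},"grip":{"type":"number"},"grip_force":{"type":"number"}},"required":["moves"]}

```bash
mkdir -p pics; ls; python3 - <<'E'
from plant import bot
import cv2
for n in("scene","top"):
    im=bot.capture(n); cv2.imwrite(f"pics/{n}0.png",im[:,:,::-1])
s=bot.sense();print(s["t"],s["ee_pos"],s["eef_rot"],s["wrist_force"],s["width"])
for n in("scene","top","wrist"):print(n,bot.calibration(n))
E
```

```text
pics
0.1 [ 276.81417982 -615.28011429  291.30527138] [[-9.11989620e-01 -4.10212621e-01 -7.33281167e-04]
 [-4.10213253e-01  9.11988714e-01  1.29347610e-03]
 [ 1.38143925e-04  1.48043843e-03 -9.99998895e-01]] [-0.18811637  0.08969081 -1.34541838] 87.40661529532386
scene {'camera_matrix': array([[512.44521305,   0.        , 311.10582024],
       [  0.        , 512.44521305, 238.33056573],
       [  0.        ,   0.        ,   1.        ]]), 'R': array([[ 0.32487363,  0.94566005, -0.01357167],
       [ 0.67843241, -0.24301978, -0.6933043 ],
       [-0.65892837,  0.21602882, -0.72051714]]), 't': array([-165.7574662 , -235.34509251, 1537.07843081])}
top {'camera_matrix': array([[481.23948047,   0.        , 320.40733093],
       [  0.        , 481.23948047, 233.47073048],
       [  0.        ,   0.        ,   1.        ]]), 'R': array([[ 0.01853871, -0.99968829,  0.01672249],
       [-0.98726783, -0.02094603, -0.15768166],
       [ 0.15798278, -0.01358636, -0.9873484 ]]), 't': array([ -37.39156096,  576.84730782, 1288.62320958])}
wrist {'camera_matrix': array([[353.09545249,   0.        , 320.06822493],
       [  0.        , 353.09545249, 245.60560463],
       [  0.        ,   0.        ,   1.        ]]), 'tool_from_camera': array([[ 6.72506683e-04, -9.63056592e-01, -2.69298250e-01,
         7.15885720e+01],
       [ 9.99999712e-01,  5.53121590e-04,  5.19197940e-04,
        -1.17287997e-02],
       [-3.51062322e-04, -2.69298522e-01,  9.63056687e-01,
        -9.31732661e+01],
       [ 0.00000000e+00,  0.00000000e+00,  0.00000000e+00,
         1.00000000e+00]])}
```

View pics/scene0.png

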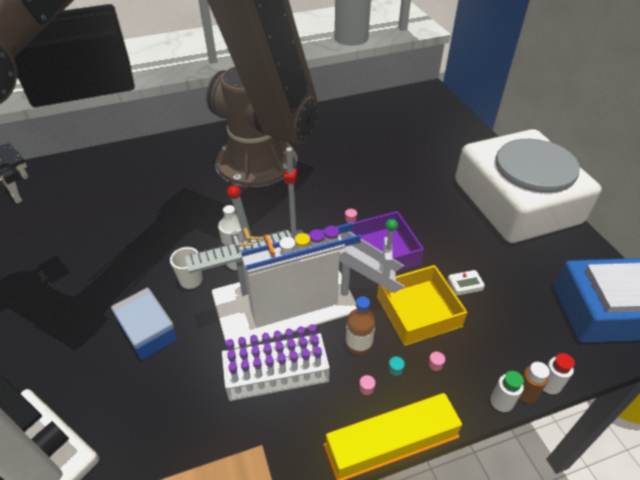

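View pics/top0.png

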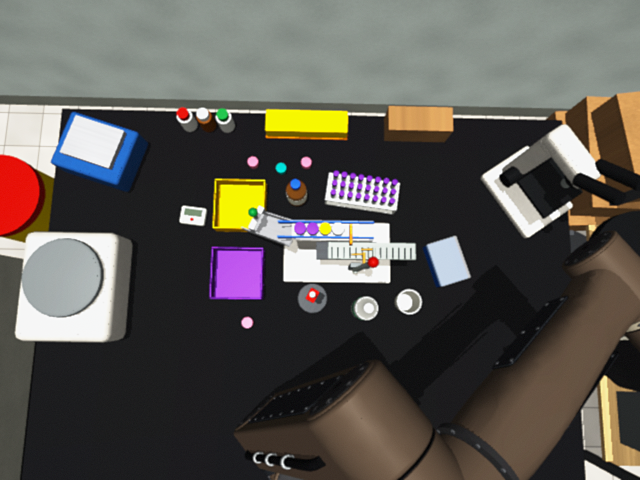

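```bash
cat > h.py <<'E'
import numpy as np,cv2
from plant import bot
C={n:bot.calibration(n) for n in("scene","top")}
def tri(ps,pt):
    A=[];u=[]
    for n,p in(("scene",ps),("top",pt)):
        c=C[n];P=c["camera_matrix"]@np.c_[c["R"],c["t"]]
        A+=[p[0]*P[2]-P[0],p[1]*P[2]-P[1]]
    A=np.array(A);return np.linalg.lstsq(A[:,:3],-A[:,3],rcond=None)[0]
def atz(n,p,z):
    c=C[n];d=c["R"].T@np.linalg.inv(c["camera_matrix"])@[p[0],p[1],1];o=-c["R"].T@c["t"]
    return o+d*(z-o[2])/d[2]
def proj(n,X):
    c=C[n];v=c["camera_matrix"]@(c["R"]@X+c["t"]);return v[:2]/v[2]
def blob(im,p,r,lo,hi):
    h=cv2.cvtColor(im,cv2.COLOR_RGB2HSV);m=cv2.inRange(h,lo,hi);w=np.zeros_like(m);x,y=p
    w[y-r:y+r+1,x-r:x+r+1]=1;m=m*w
    y,x=np.nonzero(m);return np.array([x.mean(),y.mean()]),len(x)
E
python3 - <<'E'
from h import *
S=cv2.imread("pics/scene0.png")[:,:,::-1];T=cv2.imread("pics/top0.png")[:,:,::-1]
def b(n,im,p,r,lo,hi):
    c,k=blob(im,p,r,lo,hi);print(n,c.round(1),k);return c
K={}
for n,ps,pt,r,lo,hi in[("red",(233,191),(374,262),9,(0,150,60),(6,255,255)),("green",(392,225),(253,212),8,(45,100,30),(85,255,255)),
 ("p1",(331,232),(300,229),7,(125,80,40),(150,255,255)),("p2",(317,236),(313,228),6,(125,80,40),(150,255,255)),("yel",(302,240),(326,228),7,(22,150,80),(35,255,255)),("clamp",(290,176),(314,295),9,(0,150,60),(6,255,255))]:
    a=b(n,S,ps,r,lo,hi);c=b(n,T,pt,r,lo,hi);X=tri(a,c);print("  ",X.round(1),"res",(proj("scene",X)-a).round(1),(proj("top",X)-c).round(1))
for n,p,lo,hi in(("yt",(240,204),(22,120,40),(35,255,255)),("pt",(237,273),(125,80,30),(150,255,255))):
    c=b(n,T,p,34,lo,hi);print(atz("top",c,30).round(1))
E
python3 -c "
import cv2
a=cv2.imread('pics/top0.png')[180:320,200:420];cv2.imwrite('pics/c1.png',cv2.resize(a,None,fx=3.6,fy=3.6,interpolation=2))"
```

```text
red [233.3 191.2] 139
red [372.6 261.8] 85
   [ 475.1 -139.7  303.8] res [ 0.2 -0. ] [0.2 0. ]
green [391.5 224.1] 102
green [252.7 211.9] 61
   [596.1 139.9 234.9] res [-0.3  0. ] [-0.3 -0.1]
p1 [330.8 231.1] 171
p1 [300.1 227.7] 131
   [562.3  26.1 222.2] res [-0.2  0. ] [-0.1 -0. ]
p2 [316.8 235.2] 144
p2 [312.3 228.2] 116
   [562.1  -3.2 220.4] res [-0.2  0. ] [-0.2 -0.1]
yel [302.1 238.8] 144
yel [324.9 228.3] 109
   [562.4 -33.7 221.4] res [-0.2  0. ] [-0.2 -0. ]
clamp [290.3 176.4] 134
clamp [312.1 295.3] 85
   [400.8  -6.3 245.7] res [-0.2  0. ] [-0.2 -0. ]
yt [236.6 202.1] 2088
[664.8 212.6  30. ]
pt [236.4 272.7] 2962
[465.3 204.   30. ]
```

View pics/c1.png

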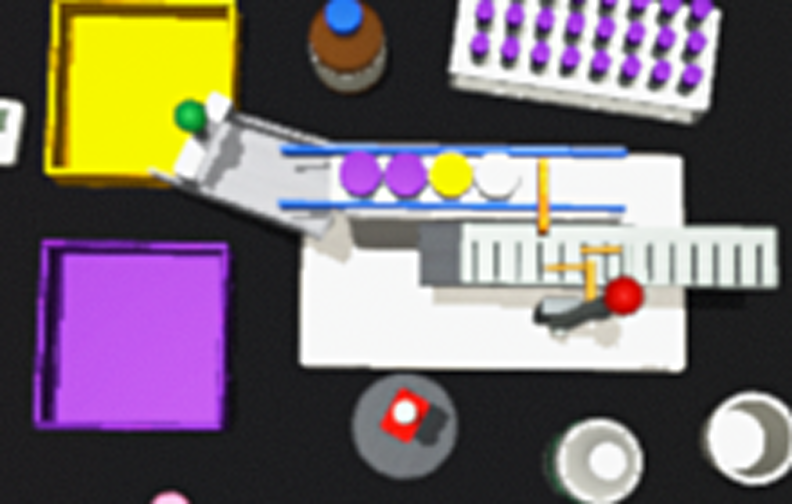

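Row order from the track end is purple, purple, yellow, white. The feeder yaw is about 0, with its origin near (562, 46). The red knob is at (475,-140,304) and the green knob at (596,140,235), which puts the spout at about -0.4. The purple tray is on the robot's side (-x). I'll swing the spout to purple first.

Request:
move_arm --moves '[-1,1,-1,0,0,-0.731,-1,1,-1,0,0,-0.731,-1,1,-1,0,0,-0.731,-1,1,-1,0,0,-0.731,-1,1,-1,0,0,-0.731,-1,1,-1,0,0,-0.731,-1,1,-1,0,0,-0.731,-1,1,-1,0,0,-0.731,-1,1,-1,0,0,-0.731]'

```text
t: 1.0
ee_pos: [327.0, -483.1, 391.8]
eef_rot: [[0.002, -1.0, -0.0], [-1.0, -0.002, 0.001], [-0.001, 0.0, -1.0]]
wrist_force: [-0.0, 0.5, -0.0]
width: 87.4
```

Request:
move_arm --moves '[-1,-0.43,-0.2,0,0,0,-1,-0.43,-0.2,0,0,0,-1,-0.43,-0.2,0,0,0]'

```text
t: 1.3
ee_pos: [371.1, -380.7, 413.4]
eef_rot: [[-0.001, -1.0, 0.002], [-1.0, 0.001, -0.001], [0.001, -0.002, -1.0]]
wrist_force: [0.3, 0.1, 0.1]
width: 87.9
```

Request:
move_arm --moves '[-1,-0.45,0,0,0,0,-1,-0.45,0,0,0,0,-1,-0.45,0,0,0,0]'

```text
t: 1.6
ee_pos: [416.2, -280.2, 412.2]
eef_rot: [[0.0, -1.0, 0.001], [-1.0, -0.0, 0.001], [-0.001, -0.001, -1.0]]
wrist_force: [-0.3, -0.7, 0.2]
width: 87.9
```

Request:
move_arm --moves '[-1,-0.45,0,0,0,0,-1,-0.45,0,0,0,0,-1,-0.45,0,0,0,0]'

```text
t: 1.9
ee_pos: [461.3, -180.4, 411.9]
eef_rot: [[0.001, -1.0, 0.0], [-1.0, -0.001, 0.001], [-0.001, -0.0, -1.0]]
wrist_force: [-1.0, 0.0, 0.4]
width: 87.8
```

Request:
move_arm --moves '[-1,-0.45,0,0,0,0,-1,-0.45,0,0,0,0,-1,-0.45,0,0,0,0]'

```text
t: 2.2
ee_pos: [506.4, -80.6, 411.5]
eef_rot: [[0.001, -1.0, -0.001], [-1.0, -0.001, 0.0], [-0.0, 0.001, -1.0]]
wrist_force: [-0.5, -0.2, -0.3]
width: 87.8
```

Request:
move_arm --moves '[-1,-0.45,0,0,0,0,-1,-0.45,0,0,0,0,-1,-0.45,0,0,0,0]'

```text
t: 2.5
ee_pos: [551.5, 19.4, 411.0]
eef_rot: [[0.0, -1.0, -0.001], [-1.0, -0.0, -0.0], [0.0, 0.001, -1.0]]
wrist_force: [0.4, 0.4, -0.1]
width: 87.7
```

Request:
move_arm --moves '[-1,-0.45,0,0,0,0,-1,-0.45,0,0,0,0,-1,-0.45,0,0,0,0,-1,-0.45,0,0,0,0]'

```text
t: 2.9
ee_pos: [595.6, 117.5, 410.8]
eef_rot: [[0.0, -1.0, -0.002], [-1.0, -0.0, -0.001], [0.001, 0.002, -1.0]]
wrist_force: [0.6, 0.0, -0.7]
width: 87.6
```

Request:
move_arm --moves '[-0.22,0,0,0,0,0,-0.22,0,0.5,0,0,0,-0.22,0,0.9,0,0,0,-0.22,0,1,0,0,0,-0.22,0,1,0,0,0]'

```text
t: 3.4
ee_pos: [594.6, 137.2, 311.5]
eef_rot: [[-0.001, -1.0, -0.002], [-1.0, 0.001, -0.002], [0.002, 0.002, -1.0]]
wrist_force: [-0.6, -0.0, 0.4]
width: 87.5
```

```bash
python3 - <<'E'
from h import *
s=bot.sense();im=bot.capture("wrist");cv2.imwrite("pics/w1.png",im[:,:,::-1])
c=bot.calibration("wrist")
T=np.array(c["tool_from_camera"]);X=np.array([596,140,235.])
t=s["eef_rot"].T@(X-s["ee_pos"]);v=T[:3,:3].T@(t-T[:3,3]);p=c["camera_matrix"]@v;print("pred green",p[:2]/p[2],s["ee_pos"])
E
```

```text
pred green [318.54263103 296.69075828] [594.59192661 137.17583556 311.53601246]
```

View pics/w1.png

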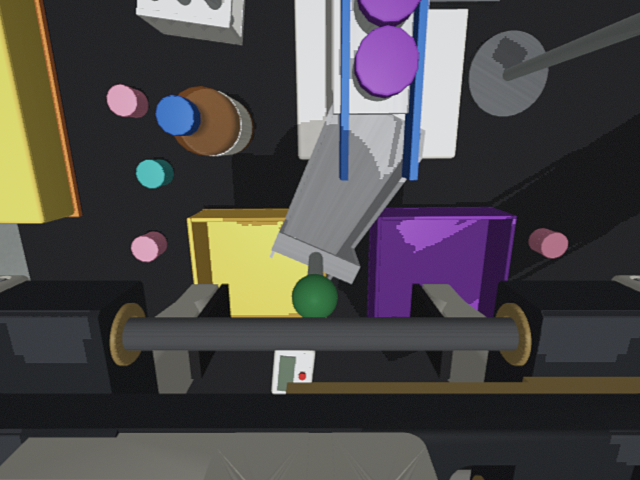

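The green knob is at (315,297), and I predicted (318,297), so the gripper is centred. Next I'll go down, narrow the jaws around it and swing.

Request:
move_arm --grip -0.27 --grip_force 5 --moves '[-0.02,0,0.12,0,0,0,-0.02,0,0.24,0,0,0,-0.02,0,0.24,0,0,0,-0.02,0,0.24,0,0,0,-0.02,0,0.24,0,0,0,-0.02,0,0.24,0,0,0,-0.02,0,0.24,0,0,0]'

```text
t: 4.15
ee_pos: [595.1, 140.8, 288.5]
eef_rot: [[0.0, -1.0, 0.001], [-1.0, -0.0, 0.0], [-0.0, -0.001, -1.0]]
wrist_force: [-0.5, 0.5, -0.4]
width: 37.6
```

Request:
move_arm --moves '[-0.02,0.08,0,0,0,0,-0.04,0.16,0,0,0,0,-0.05,0.24,0,0,0,0,-0.06,0.32,0,0,0,0,-0.06,0.4,0,0,0,0,-0.05,0.48,0,0,0,0,-0.03,0.56,0,0,0,0,-0.01,0.64,0,0,0,0,0.02,0.72,0,0,0,0,0.06,0.8,0,0,0,0,0.08,0.86,0,0,0,0,0.08,0.88,0,0,0,0,0.08,0.88,0,0,0,0]'

```text
t: 5.45
ee_pos: [507.8, 132.4, 288.6]
eef_rot: [[0.0, -1.0, 0.003], [-1.0, -0.0, 0.0], [-0.0, -0.003, -1.0]]
wrist_force: [10.1, -2.3, -4.4]
width: 36.1
```

Request:
move_arm --grip 0.2 --moves '[0,-0.04,0,0,0,0,0,-0.04,0,0,0,0,0,-0.04,0,0,0,0,0,-0.04,-0.3,0,0,0,0,-0.04,-0.7,0,0,0,0,-0.04,-1,0,0,0,0,-0.04,-1,0,0,0]'

```text
t: 6.15
ee_pos: [512.0, 133.0, 392.8]
eef_rot: [[0.001, -1.0, 0.006], [-1.0, -0.001, 0.003], [-0.003, -0.006, -1.0]]
wrist_force: [-0.1, -0.5, -0.6]
width: 52.5
```

Request:
move_arm --grip -1 --moves '[1,0.12,-0.24,0,0,0,1,0.12,-0.24,0,0,0,1,0.12,-0.24,0,0,0]'

```text
t: 6.45
ee_pos: [498.0, 29.3, 413.5]
eef_rot: [[-0.002, -1.0, 0.001], [-1.0, 0.002, -0.0], [0.0, -0.001, -1.0]]
wrist_force: [0.5, 0.2, 0.1]
width: 34.1
```

Request:
move_arm --moves '[1,0.12,0,0,0,0,1,0.12,0,0,0,0,1,0.12,0,0,0,0]'

```text
t: 6.75
ee_pos: [485.6, -71.1, 411.7]
eef_rot: [[-0.004, -1.0, -0.001], [-1.0, 0.004, -0.001], [0.001, 0.001, -1.0]]
wrist_force: [-0.3, -0.4, -0.1]
width: 10.1
```

Request:
move_arm --moves '[1,0.13,0,0,0,0,1,0.13,0,0,0,0,1,0.13,0,0,0,0]'

```text
t: 7.05
ee_pos: [472.8, -170.8, 411.3]
eef_rot: [[-0.004, -1.0, -0.002], [-1.0, 0.004, -0.0], [0.0, 0.002, -1.0]]
wrist_force: [0.2, -0.2, -0.0]
width: 0.5
```

```bash
python3 - <<'E'
from h import *
s=bot.sense();print(s["t"],s["ee_pos"],s["width"])
im=bot.capture("top");p=bot.capture("scene");cv2.imwrite("pics/t2.png",im[:,:,::-1])
try:
    a,_=blob(p,(372,215),40,(45,100,30),(85,255,255));b,_=blob(im,(253,240),30,(45,100,30),(85,255,255));print(a,b,tri(a,b))
except Exception as e:print(e)
im=bot.capture("wrist");cv2.imwrite("pics/w2.png",im[:,:,::-1])
E
```

```text
7.05 [ 472.83670361 -170.84030826  411.3189979 ] 0.47843535050150576
SVD did not converge in Linear Least Squares
 ** On entry to DLASCL parameter number  4 had an illegal value
 ** On entry to DLASCL parameter number  4 had an illegal valueh.py:18: RuntimeWarning: Mean of empty slice.
  y,x=np.nonzero(m);return np.array([x.mean(),y.mean()]),len(x)
  ret = ret.dtype.type(ret / rcount)
```

View pics/w2.png

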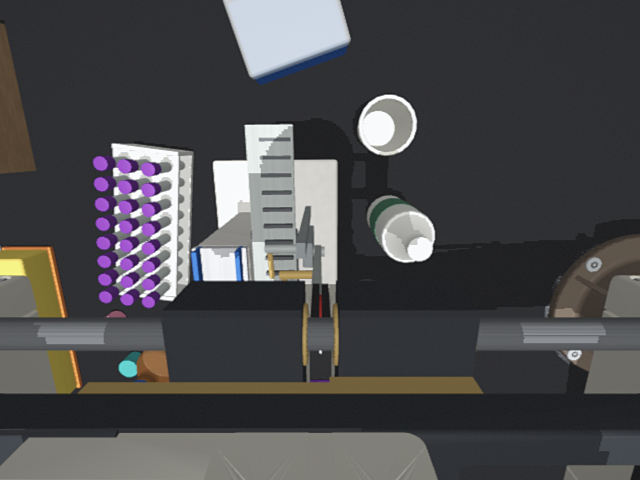

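View t2.

```bash
python3 - <<'E'
from h import *
p=bot.capture("scene")
a=cv2.imread("pics/t2.png")[160:400,160:480];b=p[120:360,180:500,::-1]
cv2.imwrite("pics/c2.png",np.vstack([cv2.resize(a,(400,300)),cv2.resize(b,(400,300))]))
E
```

```text
(no output)
```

View pics/c2.png

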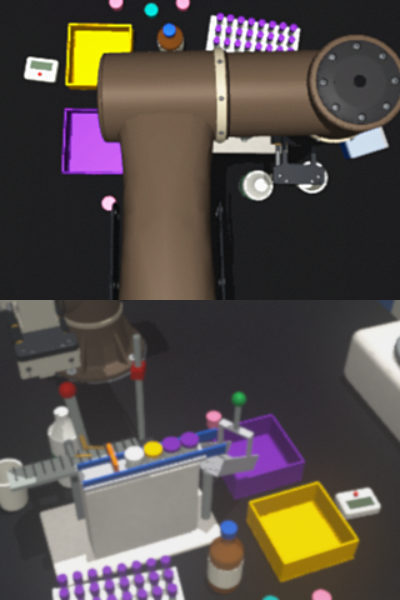

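Request:
move_arm --moves '[0.14,-0.02,0,0,0,0,0.14,-0.02,0,0,0,0,0.14,-0.02,0.3,0,0,0,0.14,-0.02,0.55,0,0,0,0.14,-0.02,0.55,0,0,0,0.14,-0.02,0.55,0,0,0]'

```text
t: 7.85
ee_pos: [476.4, -180.5, 357.8]
eef_rot: [[0.002, -1.0, -0.0], [-1.0, -0.002, -0.001], [0.001, 0.0, -1.0]]
wrist_force: [0.9, 0.4, 1.3]
width: 0.5
```

```bash
cat >> h.py <<'E'
from scipy.optimize import brentq
def look():
    s=bot.sense();im=bot.capture("scene");hsv=cv2.cvtColor(im,cv2.COLOR_RGB2HSV)
    # sample track line at lid-top level: sample colour along y; x=562,z=226
    def yline(lo,hi,z=226):
        m=cv2.inRange(hsv,lo,hi);ys=np.arange(-120,70,1.)
        out=[]
        for y in ys:
            u,v=proj("scene",np.array([562,y,z])).round().astype(int);out.append(m[v,u]>0)
        o=np.array(out).astype(int);e=np.flatnonzero(np.diff(np.r_[0,o,0]));return [(float(ys[0]+a),float(ys[0]+b)) for a,b in zip(e[::2],e[1::2]) if b-a>3]
    print("t",s["t"],"pos",s["ee_pos"].round(1),"F",s["wrist_force"].round(1))
    print("purple",yline((125,80,40),(150,255,255)),"yellow",yline((22,150,80),(35,255,255)),"white",yline((0,0,150),(180,50,255)),"orange",yline((5,150,80),(20,255,255)))
    c,_=blob(im,(385,215),45,(45,100,30),(85,255,255));print("green",c.round(1),"pred purple/yellow pos",proj("scene",np.array([514,131,235.])).round(1),proj("scene",np.array([610.,131,235])).round(1))
    try:
        c,_=blob(im,(245,191),28,(0,150,60),(6,255,255));print("red",c.round(1))
    except Exception as e:print("red?",e)
    return im
E
python3 - <<'E'
from h import *
im=look();cv2.imwrite("pics/s3.png",im[:,:,::-1])
E
```

```text
t 7.85 pos [ 476.4 -180.5  357.8] F [0.9 0.4 1.3]
purple [(-19.0, 43.0)] yellow [(-48.0, -21.0)] white [(-78.0, -48.0)] orange [(-100.0, -94.0)]
green [370.6 198.5] pred purple/yellow pos [370.2 198.9] [390.  229.9]
red [nan nan]h.py:18: RuntimeWarning: Mean of empty slice.
  y,x=np.nonzero(m);return np.array([x.mean(),y.mean()]),len(x)
  ret = ret.dtype.type(ret / rcount)
```

Request:
move_arm --moves '[-0.08,0,0,0,0,0,-0.14,0,0,0,0,0,-0.18,0,0,0,0,0,-0.22,0,0,0,0,0,-0.26,0,0,0,0,0,-0.3,0,0,0,0,0]'

```text
t: 8.5
ee_pos: [476.3, -151.5, 358.0]
eef_rot: [[0.0, -1.0, 0.001], [-1.0, -0.0, -0.001], [0.001, -0.001, -1.0]]
wrist_force: [0.5, -4.2, 4.7]
width: 0.4
```

Request:
move_arm --moves '[-0.05,0,0,0,0,0,-0.1,0,0,0,0,0,-0.15,0,0,0,0,0,-0.2,0,0,0,0,0,-0.24,0,0,0,0,0,-0.28,0,0,0,0,0,-0.28,0,0,0,0,0]'

```text
t: 9.2
ee_pos: [476.1, -123.2, 357.5]
eef_rot: [[0.001, -1.0, 0.001], [-1.0, -0.001, -0.001], [0.001, -0.001, -1.0]]
wrist_force: [-0.3, -4.6, 3.7]
width: 0.5
```

```bash
python3 -W ignore - <<'E'
from h import *
im=look();cv2.imwrite("pics/s4.png",cv2.resize(im[140:300,170:430,::-1],(780,480)))
E
```

```text
t 9.2 pos [ 476.1 -123.2  357.5] F [-0.3 -4.6  3.7]
purple [(-13.0, 44.0)] yellow [(-42.0, -17.0)] white [(-74.0, -44.0)] orange [(-82.0, -76.0)]
green [370.6 198.5] pred purple/yellow pos [370.2 198.9] [390.  229.9]
red [nan nan]
```

View pics/s4.png

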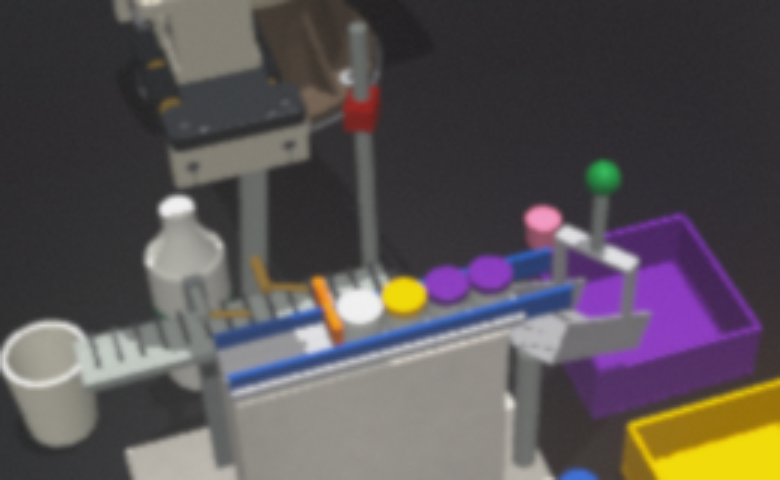

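Request:
move_arm --moves '[-0.02,0,0,0,0,0,-0.03,0,0,0,0,0,-0.03,0,0,0,0,0]'

```text
t: 9.55
ee_pos: [476.1, -120.7, 357.4]
eef_rot: [[0.0, -1.0, 0.0], [-1.0, -0.0, -0.001], [0.001, -0.0, -1.0]]
wrist_force: [0.2, -6.8, 4.3]
width: 0.4
```

Request:
move_arm --moves '[-0.02,0,0,0,0,0,-0.03,0,0,0,0,0,-0.03,0,0,0,0,0]'

```text
t: 9.85
ee_pos: [476.0, -119.9, 357.6]
eef_rot: [[-0.001, -1.0, -0.0], [-1.0, 0.001, -0.005], [0.005, 0.0, -1.0]]
wrist_force: [3.4, -18.4, 1.3]
width: 0.8
```

The end stop is at TCP y of about -120. I'll return and make the second stroke, which leaves pot 1 just short of the edge or over it. The spout is already over purple.

Request:
move_arm --moves '[0.15,0,0,0,0,0,0.32,0,0,0,0,0,0.46,0,0,0,0,0,0.54,0,0,0,0,0,0.54,0,0,0,0,0,0.54,0,0,0,0,0]'

```text
t: 10.45
ee_pos: [475.9, -170.9, 356.8]
eef_rot: [[-0.0, -1.0, -0.001], [-1.0, 0.0, 0.001], [-0.001, 0.001, -1.0]]
wrist_force: [-0.1, -0.2, -0.8]
width: 0.1
```

```bash
python3 -W ignore -c "
from h import *
look()"
```

```text
t 10.45 pos [ 475.9 -170.9  356.8] F [-0.1 -0.2 -0.8]
purple [(-13.0, 45.0)] yellow [(-42.0, -15.0)] white [(-74.0, -44.0)] orange [(-80.0, -76.0)]
green [370.6 198.5] pred purple/yellow pos [370.2 198.9] [390.  229.9]
red [nan nan]
```

Request:
move_arm --moves '[-0.08,0,0,0,0,0,-0.13,0,0,0,0,0,-0.18,0,0,0,0,0,-0.23,0,0,0,0,0,-0.28,0,0,0,0,0,-0.33,0,0,0,0,0,-0.38,0,0,0,0,0,-0.43,0,0,0,0,0,-0.48,0,0,0,0,0,-0.52,0,0,0,0,0,-0.53,0,0,0,0,0,-0.53,0,0,0,0,0]'

```text
t: 11.7
ee_pos: [476.0, -120.1, 358.2]
eef_rot: [[0.0, -1.0, 0.001], [-1.0, -0.0, -0.005], [0.005, -0.001, -1.0]]
wrist_force: [0.7, -14.2, 1.8]
width: 0.6
```

```bash
python3 -W ignore -c "
from h import *
look()"
```

```text
t 11.7 pos [ 476.  -120.1  358.2] F [  0.7 -14.2   1.8]
purple [(3.0, 61.0)] yellow [(-28.0, -1.0)] white [(-58.0, -28.0)] orange [(-66.0, -60.0)]
green [370.6 198.5] pred purple/yellow pos [370.2 198.9] [390.  229.9]
red [nan nan]
```

Request:
move_arm --moves '[0.15,0,0,0,0,0,0.32,0,0,0,0,0,0.46,0,0,0,0,0,0.53,0,0,0,0,0,0.53,0,0,0,0,0,0.53,0,0,0,0,0,0.45,0,0,0,0,0,0.4,0,0,0,0,0,0.35,0,0,0,0,0,0.3,0,0,0,0,0,0.25,0,0,0,0,0,0.2,0,0,0,0,0,0.15,0,0,0,0,0,0.1,0,0,0,0,0,0.05,0,0,0,0,0,0.01,0,0,0,0,0,0,0,0,0,0,0,0,0,0,0,0,0]'

```text
t: 13.55
ee_pos: [476.0, -120.1, 358.2]
eef_rot: [[0.0, -1.0, 0.0], [-1.0, -0.0, -0.005], [0.005, -0.0, -1.0]]
wrist_force: [1.8, -14.1, 2.7]
width: 0.0
```

```bash
python3 -W ignore -c "
from h import *
look()"
```

```text
t 13.55 pos [ 476.  -120.1  358.2] F [  1.8 -14.1   2.7]
purple [(18.0, 45.0)] yellow [(-11.0, 14.0)] white [(-44.0, -13.0)] orange [(-50.0, -45.0)]
green [370.6 198.5] pred purple/yellow pos [370.2 198.9] [390.  229.9]
red [nan nan]
```

Pot 1 has dropped. Next is stroke 4.

Request:
move_arm --moves '[0.15,0,0,0,0,0,0.32,0,0,0,0,0,0.46,0,0,0,0,0,0.53,0,0,0,0,0,0.53,0,0,0,0,0,0.53,0,0,0,0,0,0.45,0,0,0,0,0,0.4,0,0,0,0,0,0.35,0,0,0,0,0,0.3,0,0,0,0,0,0.25,0,0,0,0,0,0.2,0,0,0,0,0,0.15,0,0,0,0,0,0.1,0,0,0,0,0,0.05,0,0,0,0,0,0.01,0,0,0,0,0,0,0,0,0,0,0,0,0,0,0,0,0]'

```text
t: 15.4
ee_pos: [476.1, -120.1, 358.2]
eef_rot: [[0.0, -1.0, 0.001], [-1.0, -0.0, -0.005], [0.005, -0.001, -1.0]]
wrist_force: [0.2, -15.8, 1.8]
width: 0.6
```

```bash
python3 -W ignore -c "
from h import *
im=look();cv2.imwrite('pics/s5.png',cv2.resize(im[140:300,170:430,::-1],(780,480)))"
```

```text
t 15.4 pos [ 476.1 -120.1  358.2] F [  0.2 -15.8   1.8]
purple [(33.0, 61.0)] yellow [(3.0, 28.0)] white [(-29.0, 1.0)] orange [(-36.0, -30.0)]
green [370.6 198.5] pred purple/yellow pos [370.2 198.9] [390.  229.9]
red [nan nan]
```

View pics/s5.png

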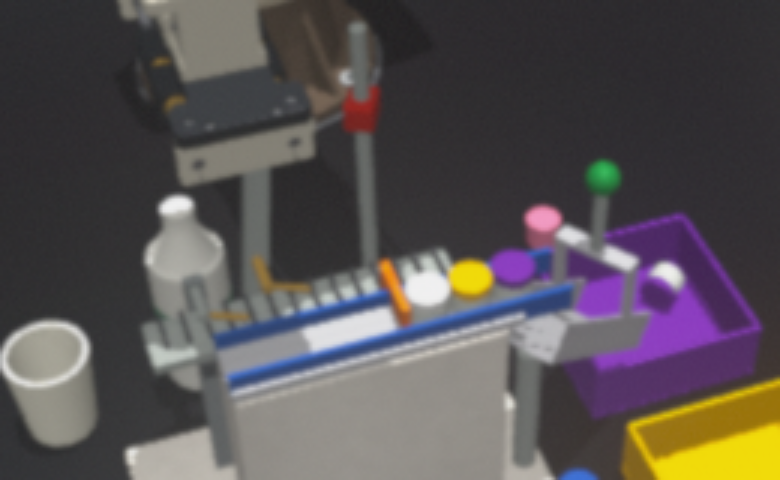

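Pot 1 lies in the purple tray, and purple 2 stands right at the edge. Stroke 5 comes next, after which I'll let the lever return.

Request:
move_arm --moves '[0.15,0,0,0,0,0,0.32,0,0,0,0,0,0.46,0,0,0,0,0,0.53,0,0,0,0,0,0.53,0,0,0,0,0,0.53,0,0,0,0,0,0.45,0,0,0,0,0,0.4,0,0,0,0,0,0.35,0,0,0,0,0,0.3,0,0,0,0,0,0.25,0,0,0,0,0,0.2,0,0,0,0,0,0.15,0,0,0,0,0,0.1,0,0,0,0,0,0.05,0,0,0,0,0,0.01,0,0,0,0,0,0,0,0,0,0,0,0,0,0,0,0,0]'

```text
t: 17.25
ee_pos: [476.0, -120.1, 358.1]
eef_rot: [[0.0, -1.0, 0.0], [-1.0, -0.0, -0.005], [0.005, -0.0, -1.0]]
wrist_force: [1.0, -15.0, 3.0]
width: 0.4
```

Request:
move_arm --moves '[0.15,0,0,0,0,0,0.32,0,0,0,0,0,0.46,0,0,0,0,0,0.58,0,0,0,0,0,0.6,0,0,0,0,0,0.6,0,-0.3,0,0,0,0.6,0,-0.56,0,0,0,0.6,0,-0.56,0,0,0]'

```text
t: 18.05
ee_pos: [477.2, -178.2, 416.8]
eef_rot: [[0.001, -1.0, 0.006], [-1.0, -0.001, -0.001], [0.001, -0.006, -1.0]]
wrist_force: [-0.2, 0.2, -0.8]
width: 0.6
```

```bash
python3 -W ignore -c "
from h import *
im=look();cv2.imwrite('pics/s6.png',cv2.resize(im[140:300,170:430,::-1],(780,480)))"
```

```text
t 18.05 pos [ 477.2 -178.2  416.8] F [-0.2  0.2 -0.8]
purple [] yellow [(18.0, 44.0)] white [(-13.0, 16.0)] orange [(-21.0, -15.0)]
green [370.6 198.5] pred purple/yellow pos [370.2 198.9] [390.  229.9]
red [233.4 191.3]
```

View pics/s6.png

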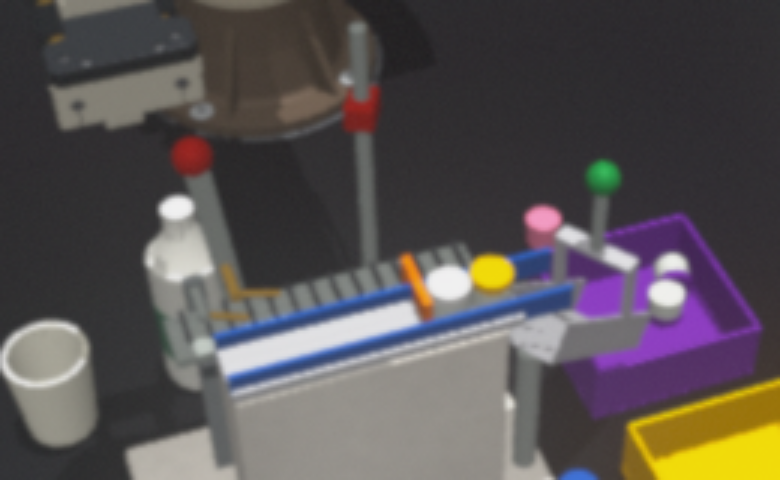

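Both purple pots are in the purple tray and the lever is at rest. Now I'll swing the spout to yellow.

Request:
move_arm --grip 0.8 --moves '[-1,-0.12,0,0,0,0,-1,-0.12,0,0,0,0,-1,-0.12,0,0,0,0]'

```text
t: 18.4
ee_pos: [488.1, -73.8, 412.1]
eef_rot: [[0.004, -1.0, -0.001], [-1.0, -0.004, 0.001], [-0.001, 0.001, -1.0]]
wrist_force: [-0.3, -0.2, -0.1]
width: 18.8
```

Request:
move_arm --moves '[-1,-0.12,0,0,0,0,-1,-0.12,0,0,0,0,-1,-0.12,0,0,0,0]'

```text
t: 18.7
ee_pos: [500.1, 26.1, 411.9]
eef_rot: [[0.005, -1.0, -0.001], [-1.0, -0.005, 0.001], [-0.001, 0.001, -1.0]]
wrist_force: [-0.5, -0.4, -1.0]
width: 43.0
```

Request:
move_arm --moves '[-1,-0.12,0,0,0,0,-1,-0.12,0,0,0,0,-1,-0.12,0,0,0,0,-1,-0.12,0,0,0,0]'

```text
t: 19.1
ee_pos: [511.7, 122.7, 412.0]
eef_rot: [[0.002, -1.0, -0.002], [-1.0, -0.002, -0.001], [0.001, 0.002, -1.0]]
wrist_force: [0.4, 0.1, 0.7]
width: 74.5
```

Request:
move_arm --moves '[-0.1,0,0,0,0,0,-0.1,0,0.3,0,0,0,-0.1,0,0.7,0,0,0,-0.1,0,1,0,0,0,-0.1,0,1,0,0,0]'

```text
t: 19.6
ee_pos: [510.0, 130.1, 309.3]
eef_rot: [[-0.002, -1.0, -0.006], [-1.0, 0.002, -0.003], [0.003, 0.006, -1.0]]
wrist_force: [-0.5, -0.2, 0.4]
width: 78.6
```

Request:
move_arm --grip -0.27 --moves '[0,-0.03,0.12,0,0,0,0,-0.03,0.22,0,0,0,0,-0.03,0.22,0,0,0,0,-0.03,0.22,0,0,0,0,-0.03,0.22,0,0,0,0,-0.03,0.22,0,0,0,0,-0.03,0.22,0,0,0]'

```text
t: 20.3
ee_pos: [515.0, 131.9, 291.6]
eef_rot: [[0.0, -1.0, 0.001], [-1.0, -0.0, 0.0], [-0.0, -0.001, -1.0]]
wrist_force: [1.3, 0.5, 0.8]
width: 33.4
```

Request:
move_arm --moves '[-0.04,-0.08,0,0,0,0,-0.08,-0.16,0,0,0,0,-0.11,-0.24,0,0,0,0,-0.13,-0.32,0,0,0,0,-0.15,-0.4,0,0,0,0,-0.15,-0.5,0,0,0,0]'

```text
t: 20.9
ee_pos: [565.7, 147.0, 290.9]
eef_rot: [[0.0, -1.0, -0.0], [-1.0, -0.0, -0.0], [0.0, 0.0, -1.0]]
wrist_force: [-3.8, 1.2, 0.4]
width: 32.1
```

Request:
move_arm --moves '[0,-0.08,0,0,0,0,0.02,-0.16,0,0,0,0,0.04,-0.24,0,0,0,0,0.07,-0.32,0,0,0,0,0.11,-0.4,0,0,0,0,0.14,-0.46,0,0,0,0,0.15,-0.5,0,0,0,0,0.15,-0.5,0,0,0,0]'

```text
t: 21.7
ee_pos: [615.0, 131.1, 290.9]
eef_rot: [[-0.0, -1.0, -0.001], [-1.0, 0.0, -0.001], [0.001, 0.001, -1.0]]
wrist_force: [-3.1, -0.4, 0.6]
width: 31.9
```

Request:
move_arm --moves '[0.01,-0.02,0,0,0,0,0.01,-0.03,0,0,0,0,0.01,-0.03,0,0,0,0]'

```text
t: 22.0
ee_pos: [616.1, 130.8, 290.7]
eef_rot: [[0.0, -1.0, -0.004], [-1.0, -0.0, -0.0], [0.0, 0.004, -1.0]]
wrist_force: [-9.8, 1.6, 2.8]
width: 33.4
```

```bash
python3 -W ignore -c "
from h import *
look()"
```

```text
t 22.0 pos [616.1 130.8 290.7] F [-9.8  1.6  2.8]
purple [] yellow [(18.0, 44.0)] white [(-13.0, 16.0)] orange [(-21.0, -15.0)]
green [388.9 233.8] pred purple/yellow pos [370.2 198.9] [390.  229.9]
red [233.3 191.1]
```

Request:
move_arm --grip 0.2 --moves '[0,0.05,0,0,0,0,0,0.05,0,0,0,0,0,0.05,0,0,0,0,0,0.05,-0.3,0,0,0,0,0.05,-0.7,0,0,0,0,0.05,-1,0,0,0,0,0.05,-1,0,0,0]'

```text
t: 22.75
ee_pos: [614.8, 130.9, 396.8]
eef_rot: [[0.0, -1.0, 0.009], [-1.0, -0.0, 0.003], [-0.003, -0.009, -1.0]]
wrist_force: [0.3, 0.6, 0.0]
width: 52.7
```

Request:
move_arm --grip -1 --moves '[1,0.45,-0.22,0,0,0,1,0.45,-0.22,0,0,0,1,0.45,-0.22,0,0,0]'

```text
t: 23.05
ee_pos: [566.8, 27.7, 415.2]
eef_rot: [[-0.001, -1.0, 0.003], [-1.0, 0.001, 0.0], [-0.0, -0.003, -1.0]]
wrist_force: [0.3, 0.1, -0.4]
width: 34.2
```

Request:
move_arm --moves '[1,0.45,0,0,0,0,1,0.45,0,0,0,0,1,0.45,0,0,0,0]'

```text
t: 23.35
ee_pos: [521.3, -72.4, 413.8]
eef_rot: [[-0.002, -1.0, 0.001], [-1.0, 0.002, -0.0], [0.0, -0.001, -1.0]]
wrist_force: [0.9, 0.1, -0.1]
width: 10.0
```

Request:
move_arm --moves '[1,0.45,0,0,0,0,1,0.45,0,0,0,0,1,0.45,0,0,0,0,1,0.45,0,0,0,0]'

```text
t: 23.75
ee_pos: [477.6, -170.6, 413.3]
eef_rot: [[-0.003, -1.0, 0.001], [-1.0, 0.003, -0.0], [0.0, -0.001, -1.0]]
wrist_force: [1.2, 0.1, 0.3]
width: 0.8
```

```bash
python3 -W ignore -c "
from h import *
look()"
```

```text
t 23.75 pos [ 477.6 -170.6  413.3] F [1.2 0.1 0.3]
purple [] yellow [(18.0, 44.0)] white [(-13.0, 16.0)] orange [(-21.0, -15.0)]
green [390.5 229.7] pred purple/yellow pos [370.2 198.9] [390.  229.9]
red [233.4 191.4]
```

Request:
move_arm --moves '[0.12,0.02,0,0,0,0,0.12,0.02,0,0,0,0,0.12,0.02,0.3,0,0,0,0.12,0.02,0.56,0,0,0,0.12,0.02,0.56,0,0,0,0.12,0.02,0.56,0,0,0]'

```text
t: 24.4
ee_pos: [476.5, -181.0, 357.7]
eef_rot: [[0.001, -1.0, -0.001], [-1.0, -0.001, -0.001], [0.001, 0.001, -1.0]]
wrist_force: [0.5, -0.6, 0.3]
width: 0.1
```

Request:
move_arm --moves '[-0.08,0,0,0,0,0,-0.16,0,0,0,0,0,-0.21,0,0,0,0,0,-0.26,0,0,0,0,0,-0.31,0,0,0,0,0,-0.36,0,0,0,0,0,-0.41,0,0,0,0,0,-0.46,0,0,0,0,0,-0.51,0,0,0,0,0,-0.55,0,0,0,0,0,-0.59,0,0,0,0,0,-0.62,0,0,0,0,0,-0.62,0,0,0,0,0]'

```text
t: 25.7
ee_pos: [476.1, -120.4, 357.9]
eef_rot: [[0.0, -1.0, 0.0], [-1.0, -0.0, -0.003], [0.003, -0.0, -1.0]]
wrist_force: [1.1, -10.0, 3.9]
width: 0.3
```

```bash
python3 -W ignore -c "
from h import *
look()"
```

```text
t 25.7 pos [ 476.1 -120.4  357.9] F [  1.1 -10.    3.9]
purple [] yellow [(33.0, 60.0)] white [(1.0, 31.0)] orange [(-7.0, -1.0)]
green [390.5 229.7] pred purple/yellow pos [370.2 198.9] [390.  229.9]
red [nan nan]
```

Request:
move_arm --moves '[0.15,0,0,0,0,0,0.32,0,0,0,0,0,0.46,0,0,0,0,0,0.53,0,0,0,0,0,0.53,0,0,0,0,0,0.53,0,0,0,0,0]'

```text
t: 26.35
ee_pos: [476.0, -171.9, 356.9]
eef_rot: [[-0.0, -1.0, -0.0], [-1.0, 0.0, 0.0], [-0.0, 0.0, -1.0]]
wrist_force: [0.1, 0.5, 0.2]
width: 0.4
```

```bash
python3 -W ignore -c "
from h import *
look()"
```

```text
t 26.35 pos [ 476.  -171.9  356.9] F [0.1 0.5 0.2]
purple [] yellow [(33.0, 60.0)] white [(1.0, 31.0)] orange [(-7.0, -1.0)]
green [390.5 229.7] pred purple/yellow pos [370.2 198.9] [390.  229.9]
red [nan nan]
```

Yellow is still standing right at the edge, so I'll make the final stroke (7), then return and lift clear.

Request:
move_arm --moves '[-0.08,0,0,0,0,0,-0.13,0,0,0,0,0,-0.18,0,0,0,0,0,-0.23,0,0,0,0,0,-0.28,0,0,0,0,0,-0.33,0,0,0,0,0,-0.38,0,0,0,0,0,-0.43,0,0,0,0,0,-0.48,0,0,0,0,0,-0.52,0,0,0,0,0,-0.53,0,0,0,0,0,-0.53,0,0,0,0,0]'

```text
t: 27.6
ee_pos: [476.1, -120.4, 358.0]
eef_rot: [[0.0, -1.0, 0.001], [-1.0, -0.0, -0.003], [0.003, -0.001, -1.0]]
wrist_force: [0.8, -10.7, 3.1]
width: 0.4
```

Request:
move_arm --moves '[0.15,0,0,0,0,0,0.32,0,0,0,0,0,0.46,0,0,0,0,0,0.58,0,0,0,0,0,0.65,0,0,0,0,0,0.7,0,-0.3,0,0,0,0.7,0,-0.6,0,0,0,0.7,0,-0.6,0,0,0,0.7,0,-0.6,0,0,0]'

```text
t: 28.5
ee_pos: [476.2, -189.0, 417.6]
eef_rot: [[0.0, -1.0, 0.002], [-1.0, -0.0, 0.001], [-0.001, -0.002, -1.0]]
wrist_force: [0.1, 0.0, -0.5]
width: 0.7
```

```bash
python3 -W ignore -c "
from h import *
im=look();cv2.imwrite('pics/s7.png',im[:,:,::-1])"
```

```text
t 28.5 pos [ 476.2 -189.   417.6] F [ 0.1  0.  -0.5]
purple [] yellow [] white [(16.0, 45.0)] orange [(8.0, 14.0)]
green [390.5 229.7] pred purple/yellow pos [370.2 198.9] [390.  229.9]
red [233.3 191.3]
```

View pics/s7.png

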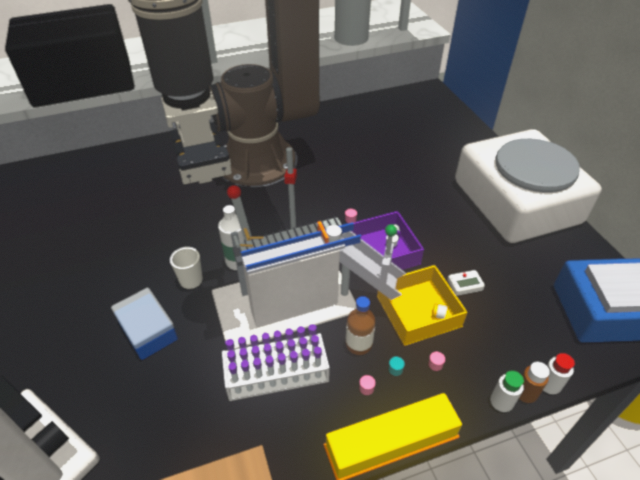

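The yellow pot is in the yellow tray at (440,311), with the purple pots near (392,235) in the purple tray. White is still on the track at (333,232) and the lever is at rest. The bystanders haven't moved, so I'm handing in.

```bash
python3 -c "
from plant import bot
print(bot.close_job())"
```

```text
the job is handed in; nothing more can be done
None
```

The job is done and handed in at about 28.5 s of the 72 s allowed.

I swung the spout over purple and made five full lever strokes, which dropped both purple pots into the purple tray. Then I swung the spout over yellow, and two more strokes dropped the yellow pot into the yellow tray.

**Pots:** the last camera picture shows both purple pots and the yellow pot in their own trays. The white pot stands on the track with its centre about 15 mm short of the end.

**Lever and arm:** the red knob is back at its starting pixel position, so the lever is at rest. The gripper is clear of everything, and wrist force is near zero.

**Bystanders:** none show any movement in the scene view. The arm blocked the top camera for most of the job, so that view did not confirm the end state.

**Forces:** the highest wrist force I read was about 18 N, against the lever's end stop. No check failed or disagreed.

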